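# Turn the tint stand to the red tin

### The arm

A 7-joint arm with a two-finger parallel gripper is mounted at the origin on the work surface. World frame = base frame: x ahead of the robot, y to its left, z up, the work surface at z = 0. Lengths are in m, angles in rad, forces in N, time in s.
With the tool pointing down it reaches from about 0.425 to 0.8 m from the base axis. Payload 8.3 kg.
Tool frame: the origin (TCP) lies at the very end of the fingers, on their centre line; the grasp point (between the pads) lies 19 mm behind it; z points along the fingers, y is the line along which they close (so a half turn about z gives the same grasp; the last joint's range is limited). The gripper opens to 85 mm and grips with 20 to 120 N. Pads are 22 mm wide; open, the fingers measure 114 mm over their backs; the gripper's body (76 mm by 85 mm) begins 54 mm behind the grasp point. The pads swing forward as they close: fully open they stand 13 mm farther back than shut.
Start: joints at [1.279, 0.383, 0.016, 1.37, -0.006, 1.388, -0.046], TCP at [0.142, -0.609, 0.231] pointing down, gripper open.
Joint ranges: [-2.95, 2.95], [-0.25, 2.06], [-1.52, 1.56], [0.18, 2.33], [-1.44, 4.58], [0.02, 2.06], [-3.01, 3.01]. Speed limits (rad/s): [2.39, 2.39, 3.01, 3.01, 3.14, 3.14, 3.14].

### API

Orientations are given as a 3x3 rotation matrix whose columns are the frame's x, y, z axes.
In Python, from plant import ctrl, cams gives the robot as it stands.
- The arm moves only by the shell command python3 -m inch 'ROWS' [FORCE]. ROWS is a JSON object of lists of equal length, an entry for each row: "gripper": the gripper command: -1 is fully open, 1 is shut, values between are in proportion; "travel": the shift along the tool's x, y, z in mm, a list of three; "twist": the turn about the tool's z in rad. In form: {"gripper": [gripper, ...], "travel": [[tx, ty, tz], ...], "twist": [twist, ...]}. A call has 1 to 20 rows; each row is the pose to reach, as a shift and turn from the pose commanded when the call began, along the tool's axes at that moment; what a row does not reach only later rows make up. A row lasts 1/8 s, in which the tool goes at most 62.5 mm and 10.7 degrees, less where a joint would pass 70% of its speed; a pose out of reach is approached as far as the arm can. A call with a gripper value outside its range is refused whole. The fingers move at their own pace and stop on an object; FORCE is the grip in N (left out, the last holds). Time passes only in rows, so rows that repeat a pose let the fingers close. It gives the time, the measured TCP pose, the force, the opening and the grip force at its end, in the units of the state.
- ctrl.sense(): the state, without advancing time (a new reading comes with each control period).
- cams.camera(name): name is "side" or "top"; returns the picture (480x640x3 uint8, red, green, blue); there is no depth.
- cams.camera_info(name): a dict with "mtx" (3x3 intrinsics, pixels), "k1" (the pictures are not rectified: a ray, as slopes to the right and down, at radius r is drawn at 1 + k1 r^2 times it, then the intrinsics apply), "world_to_cam" (4x4, takes a point from world to camera coordinates). Camera axes: x right, y down, z forward; pixel columns grow to the right and rows downward; lengths in m; the calibration is good to about 2 mm. A picture is of the moment at which its call begins. camera_info takes no time and is no camera call.
- ctrl.finish_job(): hands the job in; it is judged then, once.
The state is a dict: "time_s": time; "q": joint angles; "joint_vel": joint speeds; "tau": joint torques, N m; "tcp_pos": TCP position; "orientation": TCP orientation; "contact_force": force on the tool from outside, world axes, zero at the start; "wrist_torque": the same for the moment, N m; "finger_gap": finger opening in m; "grip_force": force on a finger pad.
Only numpy, scipy, OpenCV 4.12 (cv2) and the standard library are available. Lean on these libraries where they do the work, as an engineer would, in place of code of your own. Each camera call takes 0.05 s, during which the arm holds its last target. There are 200 camera calls.

### The job

Bring the tin with the red lid round to the front of the revolving tint stand, so that it stands squarely in line with the middle of the white mixing slab. Push the wooden disc round steadily by its rim with the fingertips, without flinging it: do not touch, lift or upset any of the tins, and leave the brush, spatula and hand pad where they lie. Finish with the disc standing still.

Things in the scene. Friction and masses are not known exactly. Their poses are not given: they have to be found in the camera images.
- stand: fixed foot of the revolving stand: plywood board, 18 mm thick, with a grey cast foot that carries the disc. Origin on the disc's axis at bench height; z up; its -x axis points to the FRONT of the stand, roughly towards the robot. The board reaches 245 mm from the axis to the front, 125 mm to the back and 120 mm to either side
- slab (a point): middle of the top of the white marble mixing slab let into the front of the board: 190 mm from the axis along the stand's -x, 30 mm above the bench; slab 90 mm along the stand's x, 150 mm along its y. Beyond 75 mm from the axis nothing of board or slab is higher than 30 mm
- carousel: turning disc: birch, 280 mm across, 22 mm thick, top 72 mm above the bench, open below near the rim; black rubber mat 222 mm across, 2 mm thick. Origin on the axis at the disc's underside; x and y turn with it. Turns endlessly either way with a drag of 0.15 N m (1.2 N at the rim); left alone at moderate speed it stops within a few degrees. Five tins stand on it and one place is empty
- notch0 (a point): one of six like finger notches cut right through the rim every 60 degrees (0, 60 .. 300 from the disc's x axis): middle of the notch on the disc's x axis, 128 mm from the axis, at top height. Open outwards, 52 mm wide at the rim, 44 mm at the bottom, 24 mm deep (140 to 116 mm from the axis), sides nearly radial, to be pushed with a fingertip. Tins stand half-way between notches
- red_tin: the tin wanted at the front: red lid and red band, 50 mm across and 42 mm high, standing loose on the rubber mat, 68 mm from the axis, at 210 degrees from the disc's x axis; origin at the centre of its underside, 74 mm above the bench, z up
- white_tin: tin with a white lid, 50 mm across and 48 mm high, loose on the rubber mat, 68 mm from the axis, half-way between two notches; origin at the centre of its underside, z up; not to be touched
- blue_tin: tin with a blue lid and blue band, 50 mm across and 42 mm high, loose on the rubber mat, 68 mm from the axis, half-way between two notches; origin at the centre of its underside, z up; not to be touched
- yellow_tin: tin with a yellow lid and yellow band, 50 mm across and 42 mm high, loose on the rubber mat, 68 mm from the axis, half-way between two notches; origin at the centre of its underside, z up; not to be touched
- black_tin: tin with a black lid and black band, 50 mm across and 48 mm high, loose on the rubber mat, 68 mm from the axis, half-way between two notches; origin at the centre of its underside, z up; not to be touched
- brush: flat brush with wooden handle, 200 x 42 x 20 mm, origin at its middle, lying on the bench to the left of the stand; bystander
- spatula: mixing spatula, steel blade and wooden handle, 280 x 65 x 20 mm, origin at its middle, lying on the bench to the right of the stand; bystander
- polish_pad: green hand polishing pad, 90 x 55 x 32 mm, on the bench at the right, origin at the centre of its underside; bystander

How it is judged:
At the end, for the whole second after the job is handed in: Red tin at the front, within 12 mm (10 degrees) either side of the line from the axis to the middle of the mixing slab; disc at rest; all five tins upright on the mat, 56 to 80 mm from the axis; brush, spatula and hand pad within 15 mm of where they lay (y of red_tin in the frame of stand between -0.012 and 0.012 m and x of red_tin in the frame of stand below -0.05 m and angular speed of carousel below 0.05 rad/s and angle between each of red_tin, white_tin, blue_tin, yellow_tin, black_tin's own z axis and vertical below 0.1 rad and height (world z) of red_tin between 0.07 and 0.08 m and horizontal distance between red_tin and carousel between 0.056 and 0.08 m and height (world z) of white_tin between 0.07 and 0.08 m and horizontal distance between white_tin and carousel between 0.056 and 0.08 m and height (world z) of blue_tin between 0.07 and 0.08 m and horizontal distance between blue_tin and carousel between 0.056 and 0.08 m and height (world z) of yellow_tin between 0.07 and 0.08 m and horizontal distance between yellow_tin and carousel between 0.056 and 0.08 m and height (world z) of black_tin between 0.07 and 0.08 m and horizontal distance between black_tin and carousel between 0.056 and 0.08 m and distance of each of brush, spatula, polish_pad from where it was at the start of the episode below 0.015 m); the robot touches nothing.
It fails at once if a tin is touched by the robot (contact force between any of the fingers, the arm and red_tin above 0.5 N or contact force between any of the fingers, the arm and white_tin above 0.5 N or contact force between any of the fingers, the arm and blue_tin above 0.5 N or contact force between any of the fingers, the arm and yellow_tin above 0.5 N or contact force between any of the fingers, the arm and black_tin above 0.5 N).
It fails at once if a tin is lifted off the stand (height (world z) of any of red_tin, white_tin, blue_tin, yellow_tin, black_tin above 0.085 m).
It fails at once if a tin is tipped over (angle between any of red_tin, white_tin, blue_tin, yellow_tin, black_tin's own z axis and vertical above 0.3 rad).
It fails at once if the disc is flung round (faster than 3 rad/s, about half a turn a second) (angular speed of carousel above 3 rad/s).
It fails at once if the brush, the spatula or the hand pad is moved by more than 15 mm (distance of any of brush, spatula, polish_pad from where it was at the start of the episode above 0.015 m).
It also fails if it takes over 42 s, if anything falls off the work surface, if the arm or the gripper's body presses on something with over 40 N, if the wrist force passes 120 N, or if a joint passes its speed limit or range.

## Working session

There is one attempt and no reset: what is moved stays moved. The work goes in short steps, Python scripts to look and compute and a shell command to move; the robot and the scene stay as the last step left them, time stands still between calls to the robot, and variables do not carry over. Pictures are saved under pics/ and viewed, at most 10 in all, crops included, and the job is handed in when it is done.

```bash
mkdir -p pics; ls; python3 - <<'E'
from plant import ctrl,cams
import cv2
for n in("top","side"):
    im=cams.camera(n); cv2.imwrite(f"pics/{n}0.png",im[:,:,::-1]); print(cams.camera_info(n))
s=ctrl.sense(); print(s["time_s"],s["tcp_pos"],s["orientation"],s["finger_gap"])
E
```

```text
pics
{'mtx': array([[443.16683246,   0.        , 323.31865386],
       [  0.        , 443.16683246, 244.7613497 ],
       [  0.        ,   0.        ,   1.        ]]), 'k1': 0.020946982301027876, 'world_to_cam': array([[-0.01167402, -0.99986822, -0.01128062,  0.00734802],
       [-0.98819371,  0.01325975, -0.15263475,  0.55285337],
       [ 0.15276421,  0.00936558, -0.98821829,  1.09817628],
       [ 0.        ,  0.        ,  0.        ,  1.        ]])}
{'mtx': array([[503.81160449,   0.        , 332.4812004 ],
       [  0.        , 503.81160449, 235.10338581],
       [  0.        ,   0.        ,   1.        ]]), 'k1': -0.1012895404915319, 'world_to_cam': array([[-0.75845761, -0.65155597,  0.01472674,  0.40411648],
       [-0.35569436,  0.39490775, -0.84707107,  0.24996382],
       [ 0.54609851, -0.64770571, -0.53127557,  1.01688498],
       [ 0.        ,  0.        ,  0.        ,  1.        ]])}
0.1 [ 0.14170643 -0.60825682  0.23038303] [[ 9.73923155e-01  2.26877749e-01 -4.18079143e-04]
 [ 2.26878134e-01 -9.73921651e-01  1.71205023e-03]
 [-1.87502260e-05 -1.76225838e-03 -9.99998447e-01]] 0.08543569008125375
```

View pics/top0.png

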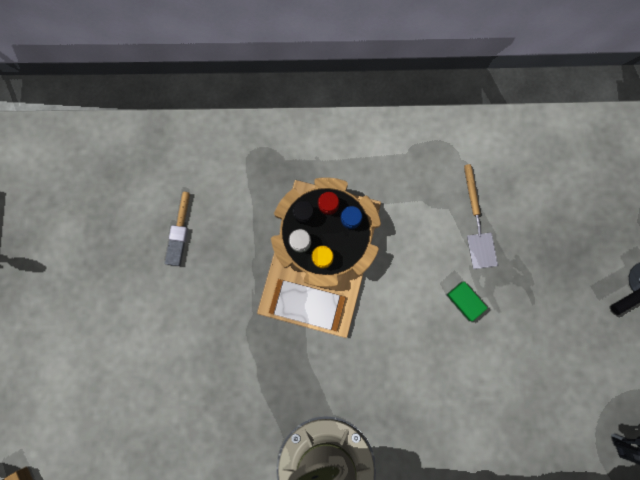

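View pics/side0.png

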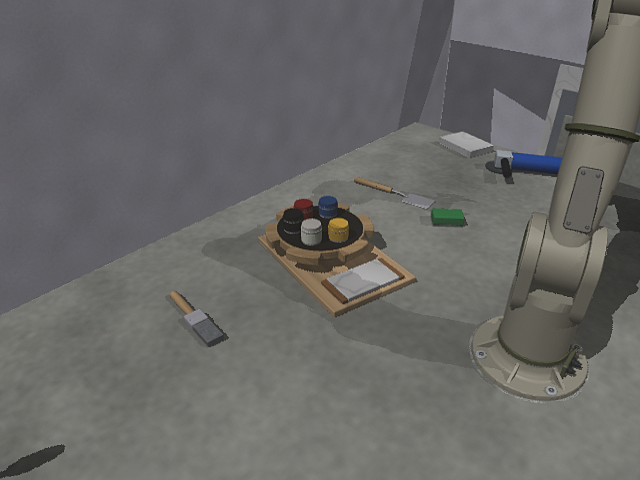

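The top view shows the red lid at about (329,203), the disc centre near (327,232) and the slab middle near (310,306). Red is therefore roughly at the back of the stand. I'll enlarge the disc area to measure it more closely.

```bash
cat >h.py <<'E'
import numpy as np,cv2
from plant import ctrl,cams
def w(n,uv,z):
    c=cams.camera_info(n);T=c["world_to_cam"];R,t=T[:3,:3],T[:3,3]
    d=(np.array(uv)-c["mtx"][:2,2])/c["mtx"][0,0]; s=d.copy()
    for _ in range(20): s=d/(1+c["k1"]*(s@s))
    o=-R.T@t; r=R.T@np.r_[s,1]; return (o+r*(z-o[2])/r[2])[:2]
def crop(n,name,x,y,wd,hg,f):
    im=cams.camera(n)[y:y+hg,x:x+wd,::-1]; cv2.imwrite(name,cv2.resize(im,None,fx=f,fy=f,interpolation=cv2.INTER_CUBIC))
E
python3 - <<'E'
from h import *
crop("top","pics/c1.png",250,170,150,175,3.4286) if 0 else crop("top","pics/c1.png",250,170,150,170,3.5)
E
```

```text
(no output)
```

View pics/c1.png

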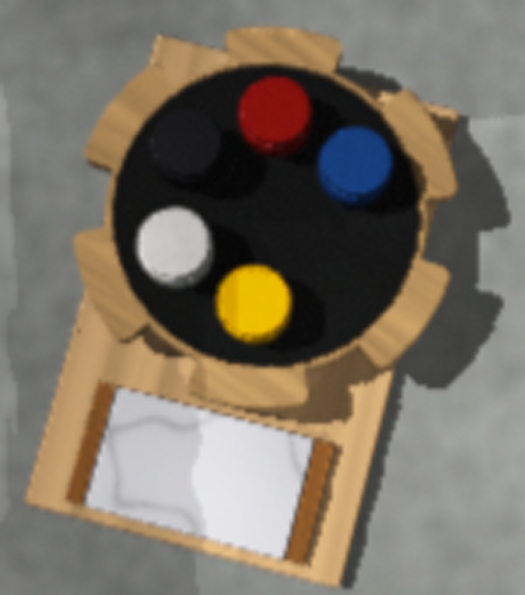

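Enlarged, the mat runs 112–423 across and 65–367 down. The lids are at red (275,112), blue (356,160), white (174,244), yellow (255,300) and black (187,143), and the slab corners are around (118,388), (85,508), (312,440) and (285,558).

```bash
python3 - <<'E'
from h import *
p=lambda x,y,z:w("top",(250+(x+.5)/3.5-.5,170+(y+.5)/3.5-.5),z)
L=dict(red=p(275,112,.116),yel=p(255,300,.116),blu=p(356,160,.116),whi=p(174,244,.122),bla=p(187,143,.122))
m=np.mean([p(112,216,.074),p(423,216,.074),p(267,65,.074),p(267,367,.074)],0);print("mat centre",m,[np.linalg.norm(p(*a,.074)-m) for a in((112,216),(423,216),(267,65),(267,367))])
c2=np.mean([(L['blu']+L['whi'])/2,(L['red']+L['red'])/2*0+(L['blu']+L['whi'])/2],0);print("mid blu-whi",c2)
# LSQ: centre + phase with radius .068, rel. 60deg slots
from scipy.optimize import least_squares
k=dict(red=0,bla=1,whi=2,yel=3,blu=5)
f=lambda q:np.r_[tuple(L[n]-q[:2]-.068*np.array([np.cos(q[2]+k[n]*np.pi/3),np.sin(q[2]+k[n]*np.pi/3)]) for n in k)]
r=least_squares(f,[*m,0]);print("fit",r.x[:2],np.degrees(r.x[2]),"res mm",np.round(r.fun*1e3,1))
C=r.x[:2]
for n in L:d=L[n]-C;print(n,L[n],np.linalg.norm(d),np.degrees(np.arctan2(d[1],d[0])))
S=[p(*a,.03) for a in((118,388),(85,508),(285,558),(312,440))];s=np.mean(S,0);d=s-C
print("slab",s,np.linalg.norm(d),np.degrees(np.arctan2(d[1],d[0])))
e=S[2]-S[1]+S[3]-S[0];print("slab dir normal",np.degrees(np.arctan2(e[1],e[0])),np.linalg.norm(e)/2)
for a in((25,500),(345,587)):print("board front",p(*a,.018))
for a in((128,55),(215,45)):pass
s=ctrl.sense();print(s["time_s"])
E
```

```text
mat centre [ 0.582847   -0.00696496] [np.float64(0.111532328557853), np.float64(0.11176197831849816), np.float64(0.111062278294217), np.float64(0.10941038595945494)]
mid blu-whi [ 0.58368726 -0.00612629]
fit [ 0.58322154 -0.00616512] -6.315721242457376 res mm [-2.9  0.2  1.7 -0.9 -1.4  0.9  0.2  0.7  2.3 -0.8]
red [ 0.64791021 -0.01348075] 0.06510101714698757 -6.452158864601526
yel [0.51586432 0.00197999] 0.06784789938222355 173.10503941730084
blu [ 0.61288051 -0.06922228] 0.06968399908607252 -64.81002349119065
whi [0.55449401 0.05696969] 0.06936336020834115 114.46643005767679
bla [0.62523058 0.04771982] 0.06832529851282011 52.0597992269602
slab [0.40055859 0.04464221] 0.1895973066544525 164.45620058751018
slab dir normal -105.04994283939777 0.14837229725148865
board front [0.38277082 0.17375768]
board front [ 0.31753545 -0.05989398]
0.15
```

The fit gives the axis at (0.583,-0.0065), red at -6.3° and front at 164.7°. The slab is 0.1896 m out (190 mm expected), and the lid and mat radii match too. Red therefore needs +171° (CCW). I'll use the notch at -96.3° with shut fingertips, and keep the TCP at z≈0.057 so the gripper body clears the tin tops.

```bash
cat >>h.py <<'E'
C=np.array([.583,-.0065])
def pol(a,r,z): a=np.radians(a);return np.r_[C+r*np.array([np.cos(a),np.sin(a)]),z]
def sh(P): # mm shift in tool axes from now
    s=ctrl.sense();return np.round((np.asarray(s["orientation"]).T@(np.asarray(P)-s["tcp_pos"]))*1e3,0)
E
python3 -c "
from h import *
print(pol(-96.3,.136,.14),sh(pol(-96.3,.136,.14)))"
```

```text
[ 0.56807613 -0.14167869  0.14      ] [ 521. -358.   91.]
```

```bash
python3 -m inch '{"gripper":[1,1,1,1,1,1,1,1,1,1,1,1,1,1,1,1],"travel":[[15,-10,0],[50,-34,5],[95,-65,10],[140,-96,20],[185,-127,30],[230,-158,40],[275,-189,45],[320,-220,50],[365,-251,55],[410,-282,60],[450,-309,65],[485,-333,75],[508,-349,82],[521,-358,91],[521,-358,91],[521,-358,91]],"twist":[0,0,0,0,0,0,0,0,0,0,0,0,0,0,0,0]}'
python3 - <<'E'
from h import *
print(sh(pol(-96.3,.136,.057)),ctrl.sense()["time_s"])
crop("top","pics/c2.png",250,150,160,150,3.5)
E
```

```text
time_s: 2.15
tcp_pos: [0.5673, -0.1432, 0.1405]
orientation: [[0.974, 0.225, -0.0], [0.225, -0.974, -0.001], [-0.001, 0.001, -1.0]]
contact_force: [-0.3, -0.0, 0.2]
finger_gap: 0.0003
grip_force: 0.0
[ 1. -1. 83.] 2.15
```

View pics/c2.png

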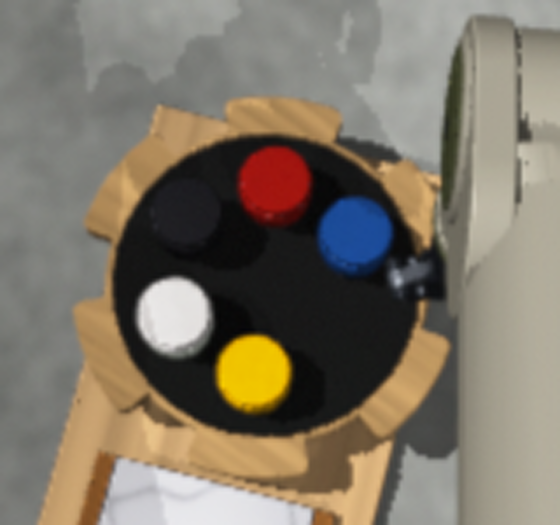

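The picture shows the disc undisturbed, with the gripper over the right-hand notch at about (425,280). I'll lower it there and check the force.

```bash
python3 -m inch '{"gripper":[1,1,1,1,1,1,1],"travel":[[1,-1,15],[1,-1,35],[1,-1,52],[1,-1,68],[1,-1,78],[1,-1,83],[1,-1,83]],"twist":[0,0,0,0,0,0,0]}'
python3 - <<'E'
from h import *
a0=-96.3
A=[-95,-93,-90.5]+list(np.arange(-87,-87+5*17,5))
print([list(map(int,sh(pol(a,.135,.057)))) for a in A],A[-1])
E
```

```text
time_s: 3.08
tcp_pos: [0.5688, -0.1406, 0.0573]
orientation: [[0.974, 0.227, 0.0], [0.227, -0.974, 0.0], [0.0, -0.0, -1.0]]
contact_force: [0.5, -0.1, -0.1]
finger_gap: -0.0003
grip_force: 0.0
[[2, 1, 0], [7, 2, 0], [12, 4, 0], [21, 6, 0], [32, 7, 0], [44, 8, 0], [56, 7, 0], [67, 6, 0], [79, 3, 0], [90, 0, 0], [101, -5, 0], [112, -10, 0], [121, -17, 0], [131, -24, 0], [140, -32, 0], [147, -40, 0], [155, -50, 0], [161, -60, 0], [166, -70, 0], [171, -81, 0]] -7
```

```bash
python3 -m inch '{"gripper":[1,1,1,1,1,1,1,1,1,1,1,1,1,1,1,1,1,1,1,1],"travel":[[2,1,0],[7,2,0],[12,4,0],[21,6,0],[32,7,0],[44,8,0],[56,7,0],[67,6,0],[79,3,0],[90,0,0],[101,-5,0],[112,-10,0],[121,-17,0],[131,-24,0],[140,-32,0],[147,-40,0],[154,-48,0],[158,-55,0],[162,-61,0],[164,-65,0]],"twist":[0,0,0,0,0,0,0,0,0,0,0,0,0,0,0,0,0,0,0,0]}'
python3 - <<'E'
from h import *
p=ctrl.sense()["tcp_pos"][:2]-C;a=np.degrees(np.arctan2(p[1],p[0]));print(a,np.linalg.norm(p))
A=[a+1.5,a+4]+list(np.arange(a+8,a+8+5*17,5))
print([list(map(int,sh(pol(a,.135,.057)))) for a in A],A)
crop("top","pics/c3.png",250,150,160,150,3.5)
E
```

```text
time_s: 5.58
tcp_pos: [0.7139, -0.0396, 0.0574]
orientation: [[0.974, 0.227, 0.0], [0.227, -0.974, 0.0], [0.0, -0.0, -1.0]]
contact_force: [-0.3, -0.6, -0.5]
finger_gap: -0.0001
grip_force: 0.5
-14.206767722056611 0.1350075457467811
[[2, -3, 0], [4, -9, 0], [7, -17, 0], [11, -29, 0], [13, -40, 0], [15, -52, 0], [15, -64, 0], [14, -75, 0], [13, -87, 0], [10, -98, 0], [6, -110, 0], [2, -120, 0], [-4, -131, 0], [-10, -141, 0], [-18, -150, 0], [-26, -159, 0], [-34, -166, 0], [-44, -173, 0], [-54, -180, 0]] [np.float64(-12.706767722056611), np.float64(-10.206767722056611), np.float64(-6.206767722056611), np.float64(-1.206767722056611), np.float64(3.793232277943389), np.float64(8.793232277943389), np.float64(13.793232277943389), np.float64(18.79323227794339), np.float64(23.79323227794339), np.float64(28.79323227794339), np.float64(33.79323227794339), np.float64(38.79323227794339), np.float64(43.79323227794339), np.float64(48.79323227794339), np.float64(53.79323227794339), np.float64(58.79323227794339), np.float64(63.79323227794339), np.float64(68.79323227794339), np.float64(73.79323227794339)]
```

View pics/c3.png

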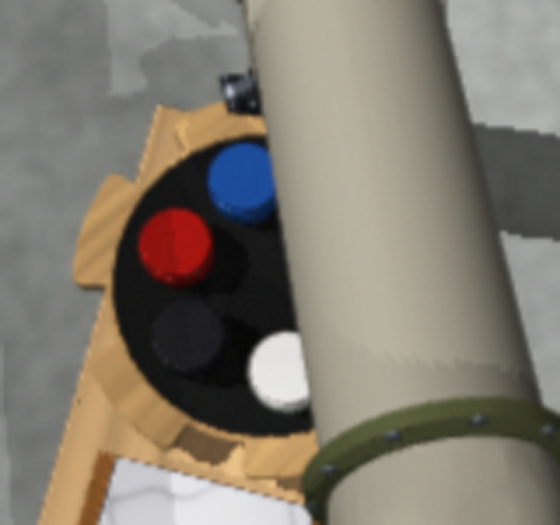

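Red is now at crop pixel (176,246) and blue at (243,182). All the tins are upright and the disc is turning as intended. I'll compute the angle that is left.

```bash
python3 - <<'E'
from h import *
for n,x,y,z,o in(("red",176,246,.116,0),("blue",243,182,.116,60),("black",188,334,.122,-60)):
    d=w("top",(250+(x+.5)/3.5-.5,150+(y+.5)/3.5-.5),z)-C;print(n,np.linalg.norm(d),np.degrees(np.arctan2(d[1],d[0]))+o)
E
```

```text
red 0.06552629502687149 71.94428515504511
blue 0.06701626993540613 73.23843112783555
black 0.06867128823323626 68.23494569208356
```

```bash
python3 -m inch '{"gripper":[1,1,1,1,1,1,1,1,1,1,1,1,1,1,1,1,1,1,1,1],"travel":[[2,-3,0],[4,-9,0],[7,-17,0],[11,-29,0],[13,-40,0],[15,-52,0],[15,-64,0],[14,-75,0],[13,-87,0],[10,-98,0],[6,-110,0],[2,-120,0],[-4,-131,0],[-10,-141,0],[-18,-150,0],[-26,-159,0],[-34,-166,0],[-42,-172,0],[-49,-177,0],[-54,-180,0]],"twist":[0,0,0,0,0,0,0,0,0,0,0,0,0,0,0,0,0,0,0,0]}'
python3 - <<'E'
from h import *
p=ctrl.sense()["tcp_pos"][:2]-C;a=np.degrees(np.arctan2(p[1],p[0]));print(a,np.linalg.norm(p))
print([(d,sh(pol(a+d,.135,.057))) for d in(-2,1,2,3,4,5,6,8,10)])
crop("top","pics/c4.png",250,170,150,170,3.5)
E
```

```text
time_s: 8.12
tcp_pos: [0.6198, 0.1232, 0.0574]
orientation: [[0.974, 0.227, 0.0], [0.227, -0.974, 0.0], [0.0, -0.0, -1.0]]
contact_force: [0.4, -0.4, 0.5]
finger_gap: -0.0
grip_force: 0.5
74.15003003120093 0.13486971725736108
[(-2, array([4., 2., 0.])), (1, array([-2., -1.,  0.])), (2, array([-4., -2.,  0.])), (3, array([-6., -3.,  0.])), (4, array([-8., -4.,  0.])), (5, array([-10.,  -5.,   0.])), (6, array([-13.,  -6.,   0.])), (8, array([-17.,  -8.,   0.])), (10, array([-21., -10.,   0.]))]
```

View pics/c4.png

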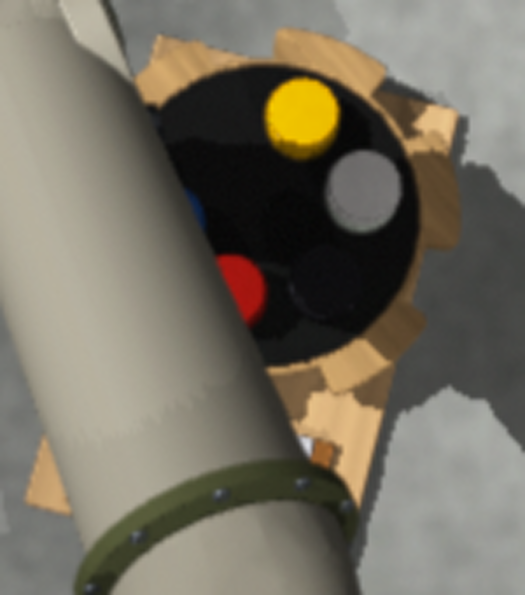

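The arm partly hides red, whose visible edge is near (240,288). Yellow at (302,115) and white at (364,190) are clear, and their offsets give red's angle.

```bash
python3 - <<'E'
from h import *
for n,x,y,z,o in(("yel",302,115,.116,180),("white",364,190,.122,240),("black",326,280,.122,300)):
    d=w("top",(250+(x+.5)/3.5-.5,170+(y+.5)/3.5-.5),z)-C;print(n,np.linalg.norm(d),(np.degrees(np.arctan2(d[1],d[0]))+o)%360)
E
```

```text
yel 0.06759446337986766 157.58295007555583
white 0.06784013625852044 156.2436829941454
black 0.06794690391170549 156.2394940159753
```

Red is at about 156.7° and the target is 164.7°, so I'll push 8° more, slowly. Then I'll back off, lift clear and swing aside for a look.

```bash
python3 -m inch '{"gripper":[1,1,1,1,1,1,1,1,1,1,1,1,1,1,1,1,1,1],"travel":[[-3,-1,0],[-6,-3,0],[-9,-4,0],[-12,-6,0],[-15,-7,0],[-17,-8,0],[-17,-8,0],[-15,-8,0],[-12,-7,0],[-11,-6,0],[-11,-6,-15],[-11,-6,-40],[-11,-6,-75],[-11,-6,-110],[0,-40,-130],[0,-90,-140],[0,-140,-140],[0,-140,-140]],"twist":[0,0,0,0,0,0,0,0,0,0,0,0,0,0,0,0,0,0]}'
python3 - <<'E'
from h import *
crop("top","pics/c5.png",250,170,150,170,3.5)
E
```

```text
time_s: 10.42
tcp_pos: [0.5858, 0.2658, 0.1989]
orientation: [[0.972, 0.235, -0.0], [0.235, -0.972, 0.004], [0.001, -0.004, -1.0]]
contact_force: [-0.1, 0.1, -0.9]
finger_gap: 0.0
grip_force: 0.0
```

View pics/c5.png

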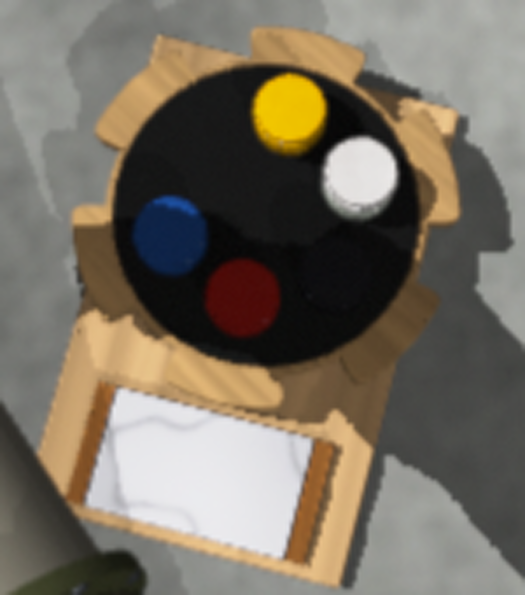

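The view is clear and all five tins are upright. Red is at (242,298), yellow (289,110), white (360,174), blue (170,235) and black about (337,265).

```bash
python3 - <<'E'
from h import *
P={}
for n,x,y,z,o in(("red",242,298,.116,0),("yel",289,110,.116,180),("white",360,174,.122,240),("blue",170,235,.116,60),("black",337,265,.122,300)):
    q=w("top",(250+(x+.5)/3.5-.5,170+(y+.5)/3.5-.5),z);P[n]=q;d=q-C;print(n,np.linalg.norm(d),(np.degrees(np.arctan2(d[1],d[0]))+o)%360)
print("wh-bl mid",(P["white"]+P["blue"])/2,"red-yel mid",(P["red"]+P["yel"])/2)
s=w("top",(250+201/3.5-.5,170+474/3.5-.5),.03)
for c in (C,(P["red"]+P["yel"])/2):
    u=(s-c)/np.linalg.norm(s-c);d=P["red"]-c;print("front",np.degrees(np.arctan2(u[1],u[0])),"red y mm",1e3*(u[0]*d[1]-u[1]*d[0]))
E
```

```text
red 0.06789696922454963 165.17669497372958
yel 0.06829052039232274 165.7874694974002
white 0.06755650125904035 166.02511446759138
blue 0.06987676580486543 167.63405618616432
black 0.06539391179408616 167.0508850442495
wh-bl mid [ 0.58174067 -0.005669  ] red-yel mid [ 0.58328147 -0.00619798]
front 164.51988489844058 red y mm 0.7783197493156507
front 164.63039954648815 red y mm 1.0131878922042883
```

Red is about 1 mm off the line, against a limit of 12 mm. The robot is clear and the disc was let go over a second ago, so I'm handing in.

```bash
python3 -c "
from plant import ctrl
print(ctrl.sense()['joint_vel']);print(ctrl.finish_job())"
```

```text
[ 0.04623705 -0.00097563  0.05025315  0.00595322  0.01671447 -0.00201309
  0.01131816]
the job is handed in; nothing more can be done
None
```

The job is handed in: I pushed the disc round by a rim notch and the red tin now stands at the front, measured about 1 mm off the slab's centre line, with all five tins upright, but no verdict was shown and I did not re-measure the brush, spatula and hand pad.

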